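Find the socket for the centrifuge rotor nut

ROBOT

A 6-joint arm with a two-finger parallel gripper is mounted at the origin on the work surface. World frame = base frame: x ahead of the robot, y to its left, z up, the work surface at z = 0. Lengths are in m, angles in rad, forces in N, time in s.
With the tool pointing down it reaches from about 0.325 to 0.85 m from the base axis. Payload 15.5 kg.
Tool frame: the origin (TCP) lies on the centre line of the jaws, within the pads' length; the fingertips stand 19 mm ahead of it and the grasp point (between the pads) is the TCP (arm.tcp_to_tips is the distance from the TCP to the fingertips, in m); z points along the fingers, y is the line along which they close (so a half turn about z gives the same grasp; the last joint's range is limited). The gripper opens to 91 mm and grips with 3 to 60 N. Pads are 32 mm wide; open, the fingers measure 118 mm over their backs; the gripper's body (76 mm by 178 mm) begins 60 mm behind the grasp point.
Start: joints at [-1.327, 0.494, 1.345, -0, 1.302, -0.096], TCP at [0.208, -0.589, 0.233] pointing down, gripper open.
Joint ranges: [-2.91, 2.91], [-0.82, 2.16], [0.22, 2.67], [-1.22, 4.37], [0.12, 2.79], [-3.08, 3.08]. Speed limits (rad/s): [1.89, 1.89, 2.57, 3.01, 3.01, 3.01].

INTERFACE

Orientations are given as a unit quaternion [x, y, z, w].
In Python, from bench import arm, viewer gives the robot as it stands. Calls block until the motion is done:
- arm.reach(position, orientation): joint-space move of the TCP to a pose.
- arm.move_straight(position, rot=None, feed=0.15): straight line of the TCP; rot=None keeps the orientation; feed is the mean speed in m/s.
- arm.goto_joints(angles): joint-space move.
- arm.let_go() and arm.grab(effort=None): open the fingers fully, or close them until they stop; effort is the grip in N (None keeps the last).
- arm.hold(seconds).
- arm.inverse_kinematics(position, orientation): joint angles nearest the present ones, or None.
- viewer.capture(name): name is "scene" or "top" or "wrist"; returns a dict with "img" (420x560x3 uint8, red, green, blue), "fx", "fy", "cx", "cy" (pixels), "k1" (the pictures are not rectified: a ray, as slopes to the right and down, at radius r is drawn at 1 + k1 r^2 times it, then the intrinsics apply), "eye" and "orientation" of the camera in the world; the wrist camera has in their place "tool_from_camera" (4x4, takes a point from camera to tool coordinates, whose origin is the TCP and whose axes are the flange's). Camera axes: x right, y down, z forward; pixel columns grow to the right and rows downward; lengths in m; the calibration is good to about 2 mm. A picture is of the moment at which its call begins: read the wrist's pose just before it. There is no depth.
A pose or a line that the arm cannot do raises arm.PlanningError and nothing moves.
- arm.job_done(): hands the job in; it is judged then, once.
Readings, each from a call of its own:
- arm.read_time_s(): time.
- arm.read_joints(): joint angles.
- arm.read_joint_velocities(): joint speeds.
- arm.read_joint_torque(): joint torques, N m.
- arm.read_eef_pos(): TCP position.
- arm.read_orientation(): TCP orientation.
- arm.read_ft_force(): force on the tool from outside, world axes, zero at the start.
- arm.read_wrist_torque(): the same for the moment, N m.
- arm.read_finger_gap(): opening from 0.0 (shut) to 1.0 (fully open).
- arm.read_gripper_force(): force on a finger pad.
Only numpy, scipy, OpenCV 4.12 (cv2) and the standard library are available. Lean on these libraries where they do the work, as an engineer would, in place of code of your own. Each camera call takes 0.05 s, during which the arm holds its last target. There are 200 camera calls.

TASK

Give the rotor nut in the small grey centrifuge a puff from the cleaner can clamped beside it: press the can's red sprung cap fully down for a moment and let it come up again. Then try the three loose sockets on that nut until you find the one that goes fully down over it, standing those that do not fit back upright on the mat or bench and letting go of them. Finish while holding the fitting socket in the gripper, pressed lightly down fully home and upright on the nut, with no socket knocked over and the other things on the bench left where they are.

Things in the scene. Friction and masses are not known exactly. Their poses are not given: they have to be found in the camera images.
- cleaner_cap (a joint): red sprung cap of the cleaner can, m: 0 up, 0.006 fully down; it springs back; about 2 N starts it, 6 N bottoms it
- cap_top (a point): centre of the top of that cap, 26 mm across, a white nozzle stub on the side facing the centrifuge. The white and green can under it is 48 mm across, fixed, its cap 155 mm above the bench, its axis 150 mm from the centrifuge's
- centrifuge: low round grey machine, 170 mm across, deck 55 mm high, fixed; origin at the centre of its underside on the bench; the rotor it carries sits on its axis with its underside 60 mm above the bench
- rotor_a: aluminium rotor, 96 mm across, 30 mm tall, fixed; origin at the centre of its underside, z up. In its top a round recess, floor 20 mm and rim 30 mm above the origin; from the floor a brass hex nut rises to 36 mm, its top edge bevelled; the x axis points at a flat of the hexagon. One of the two rotors sits in the centrifuge (work on that one), the other on a spare stand: tell by position
- rotor_b: the other rotor, same outside, heights and axes. One rotor (not told which) has a nut 24 mm across flats in a 41 mm wide recess, the other a 30 mm nut in a 50 mm recess
- socket_1: chrome socket, open end down; origin at the centre of its underside, z up. Round skirt 24 mm tall with a hexagonal opening 20 mm deep (x axis points at a flat of it); above it a round neck 24 mm across to grip, 24 to 64 mm above the origin, with a yellow 2 mm hexagon on top, its flats in line with the opening's. 0.13 to 0.21 kg.
- socket_2: like socket_1 but another size. Of the three, one has a skirt 30 mm across with a 21 mm hexagon (across flats), one 37 mm with 27 mm, one 46 mm with 33 mm; which is which is not told
- socket_3: like socket_1 but another size. The right socket goes down until its underside rests on the recess floor (3 mm play on the hexagon); one too small stops on top of the nut, about 14 mm higher; one too wide stops on the recess rim, 10 mm higher. It goes on only with its flats in line with the nut's within about 10 degrees
- mat: blue mat, 130 x 270 x 4 mm, fixed on the bench, origin at the centre of its underside, long side along its y; the three sockets start on it in a row about 80 mm apart
- tip_box: purple pipette tip box, 85 x 120 x 71 mm, leave alone; origin at the centre of its underside
- tube_rack: orange tube rack, 70 x 130 x 57 mm, leave alone; origin at the centre of its underside
- dome_lid: pale plastic dome lid with a black knob, 140 mm across, 75 mm tall, leave alone; origin at the centre of its underside
- beaker: glass beaker, 70 mm across, 90 mm tall, leave alone; origin at the centre of its underside
- reagent_jar: small amber jar, 42 mm across, 55 mm tall, leave alone; origin at the centre of its underside
- wrench: steel wrench lying flat, 160 mm long along its x, leave alone; origin at the middle of its underside
Things that resemble listed ones, but are neither listed nor needed, are in the scene too. What is shaped like the socket_1 but pink is not meant. Leave any pink look-alike of the socket_2 alone.

How it is judged:
On the way, in this order (a step that is already met when the one before it is completed fails the run):
1. the cleaner can's cap is pressed down (at least 4.5 of its 6 mm) (value of joint cleaner_cap above 0.0045 m), for 0.1 s.
2. the cap has come up again (within 1 mm) (value of joint cleaner_cap below 0.001 m), for 0.1 s.
3. the fitting socket sits fully home on the nut in the centrifuge, gripped (((horizontal distance between rotor_a and centrifuge below 0.03 m and horizontal distance between socket_1 and rotor_a below 0.004 m and z of socket_1 in the frame of rotor_a between 0.017 and 0.0235 m and angle between socket_1's own z axis and vertical below 0.08 rad and contact force between the fingers and socket_1 above 3 N and contact force between socket_1 and rotor_a above 1 N) or (horizontal distance between rotor_b and centrifuge below 0.03 m and horizontal distance between socket_2 and rotor_b below 0.004 m and z of socket_2 in the frame of rotor_b between 0.017 and 0.0235 m and angle between socket_2's own z axis and vertical below 0.08 rad and contact force between the fingers and socket_2 above 3 N and contact force between socket_2 and rotor_b above 1 N))), for 0.2 s.
At the end, for the whole second after the job is handed in: The fitting socket is on the centrifuge's nut: underside within 3.5 mm of the recess floor, 4 mm of the axis, upright to 0.08 rad, gripped over 3 N, pressed on the rotor over 1 N. The other two stand upright (0.1 rad) on mat or bench, at rest, not touched by the fingers. Cap up ((((horizontal distance between rotor_a and centrifuge below 0.03 m and horizontal distance between socket_1 and rotor_a below 0.004 m and z of socket_1 in the frame of rotor_a between 0.017 and 0.0235 m and angle between socket_1's own z axis and vertical below 0.08 rad and contact force between the fingers and socket_1 above 3 N and contact force between socket_1 and rotor_a above 1 N) and (height (world z) of socket_2 below 0.012 m and angle between socket_2's own z axis and vertical below 0.1 rad and linear speed of socket_2 below 0.02 m/s and contact force between the fingers and socket_2 below 0.1 N) and (height (world z) of socket_3 below 0.012 m and angle between socket_3's own z axis and vertical below 0.1 rad and linear speed of socket_3 below 0.02 m/s and contact force between the fingers and socket_3 below 0.1 N)) or ((horizontal distance between rotor_b and centrifuge below 0.03 m and horizontal distance between socket_2 and rotor_b below 0.004 m and z of socket_2 in the frame of rotor_b between 0.017 and 0.0235 m and angle between socket_2's own z axis and vertical below 0.08 rad and contact force between the fingers and socket_2 above 3 N and contact force between socket_2 and rotor_b above 1 N) and (height (world z) of socket_1 below 0.012 m and angle between socket_1's own z axis and vertical below 0.1 rad and linear speed of socket_1 below 0.02 m/s and contact force between the fingers and socket_1 below 0.1 N) and (height (world z) of socket_3 below 0.012 m and angle between socket_3's own z axis and vertical below 0.1 rad and linear speed of socket_3 below 0.02 m/s and contact force between the fingers and socket_3 below 0.1 N))) and value of joint cleaner_cap below 0.001 m); the arm keeps its last pose, push and grip.
It fails at once if a socket is knocked over (tilted over 0.5 rad) (angle between any of socket_1, socket_2, socket_3's own z axis and vertical above 0.5 rad).
It fails at once if another thing on the bench is shifted by more than 30 mm (distance of any of tip_box, tube_rack, dome_lid, beaker, reagent_jar, wrench from where it was at the start of the episode above 0.03 m).
It also fails if it takes over 72 s, if anything falls off the work surface, if the arm or the gripper's body presses on something with over 40 N, if the wrist force passes 120 N, or if a joint passes its speed limit or range.

## Working session

There is one attempt and no reset: what is moved stays moved. The work goes in short steps, each a Python script; the robot and the scene stay as the last script left them, time stands still between calls to the robot, and variables do not carry over. Pictures are saved under pics/ and viewed, at most 10 in all, crops included, and the job is handed in when it is done.

```bash
ls; mkdir -p pics; python3 - <<'E'
from bench import arm, viewer
import cv2, numpy as np
for n in ["scene","top"]:
    c=viewer.capture(n); cv2.imwrite(f"pics/{n}0.png",cv2.resize(c["img"][:,:,::-1],(784,588),interpolation=cv2.INTER_CUBIC)); cv2.imwrite(f"{n}_raw.png",c["img"][:,:,::-1])
    print({k:(v if k!="img" else 0) for k,v in c.items()})
    np.save(f"{n}.npy",c,allow_pickle=True)
print(arm.read_time_s(),arm.read_orientation())
E
```

```text
pics
{'img': 0, 'fx': 403.8645069244454, 'fy': 403.8645069244454, 'cx': 279.7298488308559, 'cy': 210.2888167544909, 'k1': -0.08543444078638913, 'eye': array([ 1.07845684, -0.60605106,  0.72530858]), 'orientation': array([ 0.82719518,  0.34730698, -0.15875172, -0.41221825])}
{'img': 0, 'fx': 541.5147057924657, 'fy': 541.5147057924657, 'cx': 274.1849653494966, 'cy': 207.78528901113438, 'k1': 0.02782177129594714, 'eye': array([ 0.3411942 , -0.06176801,  1.7255779 ]), 'orientation': array([ 0.70588645, -0.70474399,  0.04297575, -0.05668613])}
0.1 [ 9.85599537e-01  1.69095398e-01 -4.01111801e-05 -5.45332197e-04]
```

View pics/scene0.png

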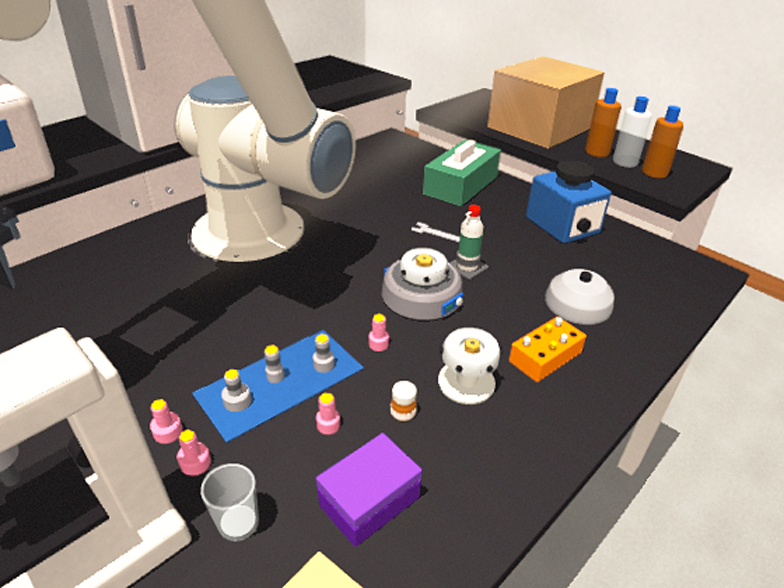

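View pics/top0.png

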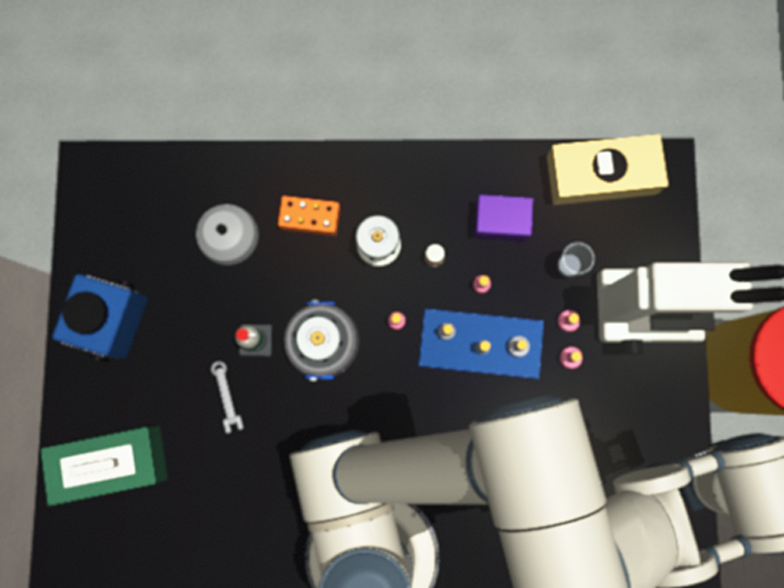

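```bash
cat > h.py <<'E'
import numpy as np, cv2
from scipy.spatial.transform import Rotation as R
from bench import arm, viewer
def wpose():
    return np.array(arm.read_eef_pos()), R.from_quat(arm.read_orientation())
def cam(name):
    if name=="wrist":
        p,r=wpose(); c=viewer.capture(name); T=np.array(c["tool_from_camera"])
        c["eye"]=p+r.apply(T[:3,3]); c["R"]=r.as_matrix()@T[:3,:3]
    else:
        c=viewer.capture(name); c["R"]=R.from_quat(c["orientation"]).as_matrix()
    return c
def proj(c,P):
    q=(np.atleast_2d(P)-c["eye"])@c["R"]; s=q[:,:2]/q[:,2:]
    s=s*(1+c["k1"]*(s**2).sum(1,keepdims=True)); return s*[c["fx"],c["fy"]]+[c["cx"],c["cy"]]
def back(c,uv,z):
    d=(np.atleast_2d(uv)-[c["cx"],c["cy"]])/[c["fx"],c["fy"]]; s=d.copy()
    for _ in range(20): s=d/(1+c["k1"]*(s**2).sum(1,keepdims=True))
    v=np.c_[s,np.ones(len(s))]@c["R"].T
    return c["eye"]+v*((z-c["eye"][2])/v[:,2:])
def blobs(img,lo,hi,amin=8):
    m=cv2.inRange(cv2.cvtColor(img,cv2.COLOR_RGB2HSV),np.array(lo),np.array(hi))
    n,l,s,ce=cv2.connectedComponentsWithStats(m)
    return [(ce[i],s[i,4],l==i) for i in range(1,n) if s[i,4]>=amin]
YEL=((18,110,90),(35,255,255)); RED=((0,170,80),(5,255,255))
def down(yaw): # tool z down; tool x at angle yaw in world
    return (R.from_euler('z',yaw)*R.from_euler('x',np.pi)).as_quat()
def save(c,n): cv2.imwrite(f"pics/{n}.png",c["img"][:,:,::-1])
E
python3 - <<'E'
from h import *
np.set_printoptions(precision=4,suppress=True)
for n in ["top","scene"]:
    c=cam(n)
    for nm,col,z in (("Y",YEL,.07),("R",RED,.155)):
        for ce,a,_ in blobs(c["img"],*col): print(n,nm,ce.round(1),a,back(c,ce,z)[0],back(c,ce,.096)[0][:2] if nm=="Y" else "")
    if n=="top":
        for uv in ((447,331),(484,347),(519,346)): print(back(c,np.array(uv)/1.4,.07))
        # centrifuge: fit circle via red/white? rotor white disc centre
        print("rotor",back(c,np.array((318,338.5))/1.4,.09))
c=cam("wrist"); print(c["tool_from_camera"] if "tool_from_camera" in c else "", c["fx"])
E
```

```text
top Y [395.4 116.5] 12 [ 0.8662 -0.4095  0.07  ] [ 0.858 -0.404]
top Y [445.  137.6] 181 [ 0.7975 -0.5609  0.07  ] [ 0.7903 -0.5531]
top Y [407.9 140.6] 13 [ 0.7882 -0.4462  0.07  ] [ 0.7812 -0.4402]
top Y [224.7 146.5] 14 [0.7708 0.1269 0.07  ] [0.7641 0.1239]
top Y [214.  156.5] 12 [0.7387 0.16   0.07  ] [0.7324 0.1565]
top Y [269.2 168.6] 33 [ 0.6997 -0.0132  0.07  ] [ 0.6941 -0.0139]
top Y [345.4 200.1] 31 [ 0.6004 -0.249   0.07  ] [ 0.5963 -0.246 ]
top Y [282.6 226.8] 30 [ 0.5172 -0.0553  0.07  ] [ 0.5144 -0.0554]
top Y [409.7 226.9] 36 [ 0.5175 -0.4431  0.07  ] [ 0.5147 -0.4371]
top Y [319.2 234.8] 38 [ 0.4927 -0.1673  0.07  ] [ 0.4903 -0.1657]
top Y [226.5 241.1] 63 [0.473  0.1168 0.07  ] [0.4709 0.114 ]
top Y [372. 246.] 33 [ 0.4589 -0.3275  0.07  ] [ 0.457  -0.3233]
top Y [345.7 246.9] 37 [ 0.456  -0.2477  0.07  ] [ 0.4542 -0.2447]
top Y [411.1 254.3] 35 [ 0.434  -0.4446  0.07  ] [ 0.4325 -0.4386]
top Y [531.6 293.6] 21 [ 0.3187 -0.7955  0.07  ] [ 0.319 -0.784]
top Y [552. 295.] 13 [ 0.3151 -0.8546  0.07  ] [ 0.3155 -0.8422]
top R [550.2 254.7] 1187 [ 0.4295 -0.817   0.155 ]
[... 485 characters left out ...]
0.5157 -0.1841]
scene Y [336.7 247. ] 87 [0.6841 0.0057 0.07  ] [ 0.6997 -0.0186]
scene Y [193.5 249.1] 52 [ 0.4547 -0.246   0.07  ] [ 0.4794 -0.2603]
scene Y [164.8 266.8] 53 [ 0.458 -0.327  0.07 ] [ 0.4826 -0.3381]
scene Y [232.6 283.8] 60 [ 0.6018 -0.2491  0.07  ] [ 0.6207 -0.2633]
scene Y [112.6 288.5] 62 [ 0.4366 -0.4443  0.07  ] [ 0.4621 -0.4507]
scene Y [133.  310.7] 67 [ 0.5195 -0.442   0.07  ] [ 0.5417 -0.4485]
scene Y [213.2 407.8] 16 [ 0.7891 -0.4486  0.07  ] [ 0.8005 -0.4549]
scene R [338.6 149.9] 61 [0.4794 0.2571 0.155 ] 
[[ 0.0001 -0.9723 -0.2339  0.0668]
 [ 1.     -0.0002  0.0011  0.001 ]
 [-0.0011 -0.2339  0.9723 -0.1517]
 [ 0.      0.      0.      1.    ]] 323.6356923618564
```

```bash
python3 - <<'E'
from h import *
np.set_printoptions(precision=4,suppress=True)
q=down(np.pi/2)
arm.reach([0.46,-0.31,0.22],q); arm.hold(.2); print(arm.read_time_s(), arm.read_joints())
c=cam("wrist"); np.save("w1.npy",c,allow_pickle=True); save(c,"w1")
for ce,a,_ in blobs(c["img"],*YEL,40): print("sock",ce,a,back(c,ce,.07)[0])
arm.reach([0.472,0.045,0.24],q); arm.hold(.2); print(arm.read_time_s())
c2=cam("wrist"); np.save("w2.npy",c2,allow_pickle=True)
for ce,a,_ in blobs(c2["img"],*YEL,40): print("nut",ce,a,back(c2,ce,.096)[0])
for ce,a,_ in blobs(c2["img"],*RED,20): print("cap",ce,a,back(c2,ce,.155)[0])
cv2.imwrite("pics/w12.png",np.vstack([c["img"][60:360],c2["img"][60:360]])[:,:,::-1])
E
```

```text
1.85 [-0.7022  0.4088  1.5373 -0.0001  1.1954 -0.7004]
sock [323.1348  42.4472] 445 [ 0.4941 -0.1677  0.07  ]
sock [281.6247 136.7292] 373 [ 0.458  -0.2476  0.07  ]
sock [436.0028 137.7867] 361 [ 0.6001 -0.248   0.07  ]
sock [284.5448 221.3621] 290 [ 0.4605 -0.3273  0.07  ]
sock [ 97.6034 275.6369] 986 [ 0.2684 -0.3848  0.07  ]
sock [473.1135 275.8034] 987 [ 0.6543 -0.3858  0.07  ]
sock [412.4521 323.5047] 4446 [ 0.5962 -0.44    0.07  ]
3.4333
nut [540.2531 107.3586] 3982 [0.7047 0.1357 0.096 ]
nut [284.615  126.6981] 891 [0.4733 0.1163 0.096 ]
nut [ 97.3672 275.9364] 975 [ 0.2845 -0.0274  0.096 ]
nut [473.2582 275.877 ] 976 [ 0.6632 -0.0279  0.096 ]
nut [326.8806 293.0149] 67 [ 0.5155 -0.0451  0.096 ]
nut [423.7691 323.4884] 4054 [ 0.6181 -0.0812  0.096 ]
```

View pics/w12.png

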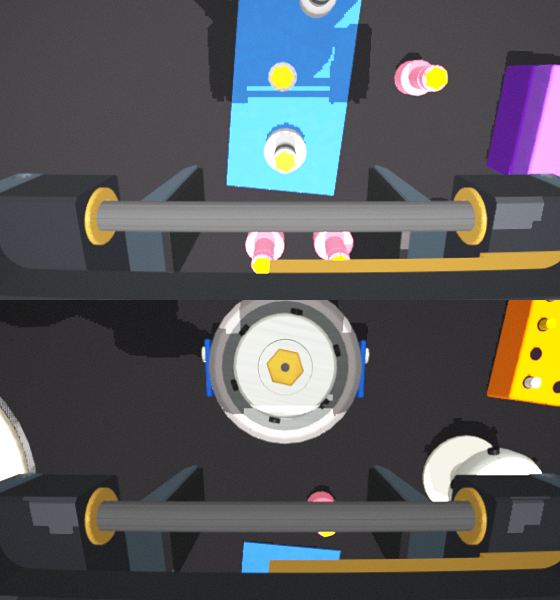

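```bash
python3 - <<'E'
from h import *
np.set_printoptions(precision=4,suppress=True)
c2=np.load("w2.npy",allow_pickle=True).item()
def hexfit(c,z,target):
    b=min((b for b in blobs(c["img"],*YEL,40)),key=lambda b:np.linalg.norm(back(c,b[0],z)[0][:2]-target))
    m=b[2].astype(np.uint8); cn=max(cv2.findContours(m,0,1)[0],key=cv2.contourArea); m[:]=0; cv2.drawContours(m,[cn],-1,1,-1)
    v,u=np.nonzero(m); P=back(c,np.c_[u,v],z)[:,:2]; A=cv2.contourArea(back(c,cn[:,0].astype(float),z)[:,:2].astype(np.float32))
    o=P.mean(0); w=(P-o)@[1,1j]; return o,np.degrees(np.angle((w**6).sum())/6),np.sqrt(A/.866),abs((w**6).sum())/(abs(w)**6).sum()
print("nut",hexfit(c2,.096,[.473,.116]))
q=down(np.pi/2)
arm.reach([0.475,0.19,0.30],q); arm.hold(.2)
c=cam("wrist"); np.save("w3.npy",c,allow_pickle=True)
rb=max(blobs(c["img"],*RED,20),key=lambda b:b[1]); p=back(c,rb[0],.155)[0]; print("cap",p,rb[1],"nut",hexfit(c,.096,[.473,.116]))
arm.grab(10)
if np.linalg.norm(p[:2]-[.475,.264])>.009: raise SystemExit("check")
arm.reach([p[0],p[1],.21],q); arm.move_straight([p[0],p[1],.184],feed=.08); arm.hold(.1)
f0=arm.read_ft_force()[2]
for z in np.arange(.178,.159,-.0015):
    arm.move_straight([p[0],p[1],z],feed=.03); f=arm.read_ft_force()[2]-f0; print(round(z,4),arm.read_eef_pos()[2].round(4) if hasattr(arm.read_eef_pos()[2],'round') else '',round(f,2))
    if abs(f)>9: break
arm.hold(.25); print(arm.read_ft_force()-np.array([0,0,f0]))
arm.move_straight([p[0],p[1],.21],feed=.1); arm.hold(.15); print(arm.read_time_s())
E
```

```text
nut (array([0.4733, 0.1162]), np.float64(-11.95654550083873), np.float64(0.02814174980105951), np.float64(0.2405689845818025))
cap [0.475  0.2662 0.155 ] 617 nut (array([0.4736, 0.1215]), np.float64(-21.106168882874613), np.float64(0.02767069836738613), np.float64(0.11437344677296389))
0.178 0.1778 0.52
0.1765 0.1764 0.54
0.175 0.1749 0.56
0.1735 0.1735 2.82
0.172 0.172 3.41
0.1705 0.1705 4.43
0.169 0.1691 5.49
0.1675 0.1681 14.54
[-1.1085 -0.2883 13.9874]
9.9667
```

```bash
cat >> h.py <<'E'
def hexfit(c,z,target):
    b=min((b for b in blobs(c["img"],*YEL,40)),key=lambda b:np.linalg.norm(back(c,b[0],z)[0][:2]-target))
    m=b[2].astype(np.uint8); cn=max(cv2.findContours(m,0,1)[0],key=cv2.contourArea); m[:]=0; cv2.drawContours(m,[cn],-1,1,-1)
    v,u=np.nonzero(m); P=back(c,np.c_[u,v],z)[:,:2]
    o=P.mean(0); w=(P-o)@[1,1j]; return o,np.degrees(np.angle((w**6).sum())/6),abs((w**6).sum())/(abs(w)**6).sum()
def rect(c,o,z,half=.04,n=300): # metric top view, x right, y up
    g=np.linspace(-half,half,n); X,Y=np.meshgrid(g,-g)
    uv=proj(c,np.c_[X.ravel()+o[0],Y.ravel()+o[1],np.full(X.size,z)]).astype(np.float32)
    return cv2.remap(c["img"],uv[:,0].reshape(n,n),uv[:,1].reshape(n,n),cv2.INTER_CUBIC)
E
python3 - <<'E'
from h import *
np.set_printoptions(precision=4,suppress=True)
q=down(np.pi/2)
arm.let_go()
arm.reach([.46,-.394,.22],q); arm.hold(.25)
c=cam("wrist"); np.save("w4.npy",c,allow_pickle=True)
o,a,k=hexfit(c,.07,[.46,-.327]); print("C",o,a,k,arm.read_time_s())
c1=np.load("w1.npy",allow_pickle=True).item(); c2=np.load("w2.npy",allow_pickle=True).item()
print("w1 angs",[hexfit(c1,.07,t) for t in ([.458,-.248],[.4605,-.327])])
ims=[rect(c,o,.028),rect(c1,[.458,-.248],.028),rect(c1,[.494,-.168],.028),rect(c2,[.473,.116],.096),rect(c,o,.07)]
def hexl(im,a,R):
    pts=[(150+R/.08*300*np.cos(np.radians(a+60*i)),150-R/.08*300*np.sin(np.radians(a+60*i))) for i in range(6)]
    cv2.polylines(im,[np.int32(pts)],True,(255,0,255),1)
ims[3]=ims[3].copy(); n=ims[3].copy(); hexl(ims[3],-12,.0155); s=ims[4].copy(); hexl(s,a,.0125)
row=lambda l:np.hstack([cv2.resize(i,(260,260)) for i in l])
cv2.imwrite("pics/m.png",np.vstack([row(ims[:3]),row([n,ims[3],s])])[:,:,::-1])
E
```

```text
C [ 0.4607 -0.3279] -23.395050358294775 0.19415317874296523 14.0083
w1 angs [(array([ 0.458 , -0.2476]), np.float64(6.519855438747245), np.float64(0.27731992173242825)), (array([ 0.4605, -0.3273]), np.float64(-23.026437041477998), np.float64(0.319764748887863))]
```

View pics/m.png

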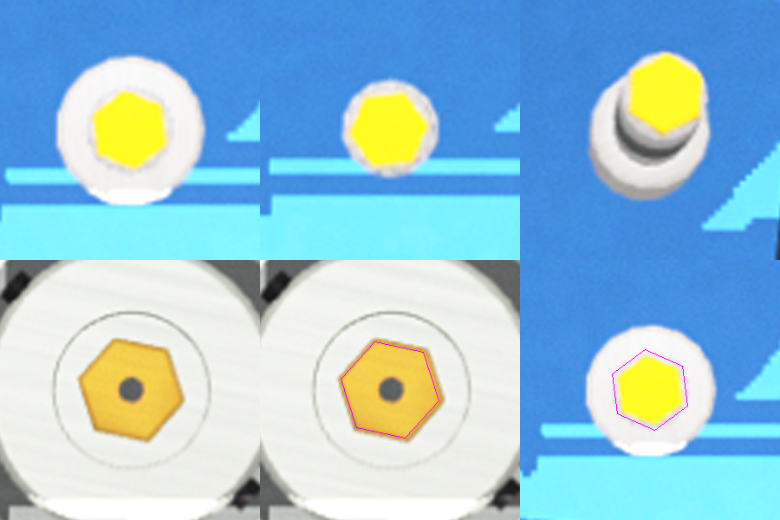

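```bash
cat > go.py <<'E'
from h import *
np.set_printoptions(precision=4,suppress=True)
S=[.4607,-.3278]; N=np.array([.4733,.1162]); q=down(np.pi/2); q2=down(np.pi/2+np.radians(11.3))
arm.reach([*S,.14],q); arm.move_straight([*S,.053],feed=.1); arm.grab(30); arm.hold(.2)
print("gap",arm.read_finger_gap(),arm.read_gripper_force(),arm.read_eef_pos())
arm.move_straight([*S,.21],feed=.15); print(arm.read_finger_gap(),arm.read_time_s())
arm.reach([*N,.19],q2); arm.hold(.2); arm.move_straight([*N,.150],feed=.06); arm.hold(.2)
f0=np.array(arm.read_ft_force())
for z in np.arange(.147,.1265,-.002):
    arm.move_straight([*N,z],feed=.03); f=np.array(arm.read_ft_force())-f0; print(round(z,4),arm.read_eef_pos(),f)
    if f[2]>8: break
print(arm.read_time_s(),arm.read_finger_gap())
E
python3 go.py
```

```text
gap 0.25962066437752546 29.998676776885986 [ 0.4607 -0.3278  0.053 ]
0.25665859444005523 17.9667
0.147 [0.4732 0.1162 0.1469] [-0.3515 -0.8339  0.2027]
0.145 [0.4732 0.1162 0.1449] [-1.0712 -0.468  -0.347 ]
0.143 [0.4732 0.1162 0.1429] [-0.7951  0.3376 -0.2364]
0.141 [0.4733 0.1162 0.1409] [-0.7653 -0.8259  0.6262]
0.139 [0.4733 0.1162 0.1389] [-1.2156  0.1323 -0.856 ]
0.137 [0.4732 0.1162 0.1369] [-0.6607 -1.1715 -0.0242]
0.135 [0.4733 0.1162 0.1349] [ 0.1842 -0.7384 -0.5327]
0.133 [0.4733 0.1162 0.1329] [-1.3578 -0.8685  0.1179]
0.131 [0.4732 0.1162 0.1309] [-0.8926 -0.2517  0.9091]
0.129 [0.4733 0.1162 0.1289] [-0.7609  0.0193 -0.5658]
0.127 [0.4734 0.1162 0.1277] [-5.3602 -1.8922 19.2856]
23.5667 0.26015181458590864
```

```bash
python3 - <<'E'
from h import *
arm.move_straight([.4733,.1162,.1275],feed=.02); arm.hold(.5); print(arm.read_ft_force(),arm.read_eef_pos(),arm.read_gripper_force())
c=cam("scene"); cv2.imwrite("pics/f.png",cv2.resize(c["img"][:,:,::-1],(784,588)))
E
```

```text
[-2.78034658 -0.05254166  9.31122825] [0.47334868 0.11620868 0.12770754] 30.00228613615036
```

View pics/f.png

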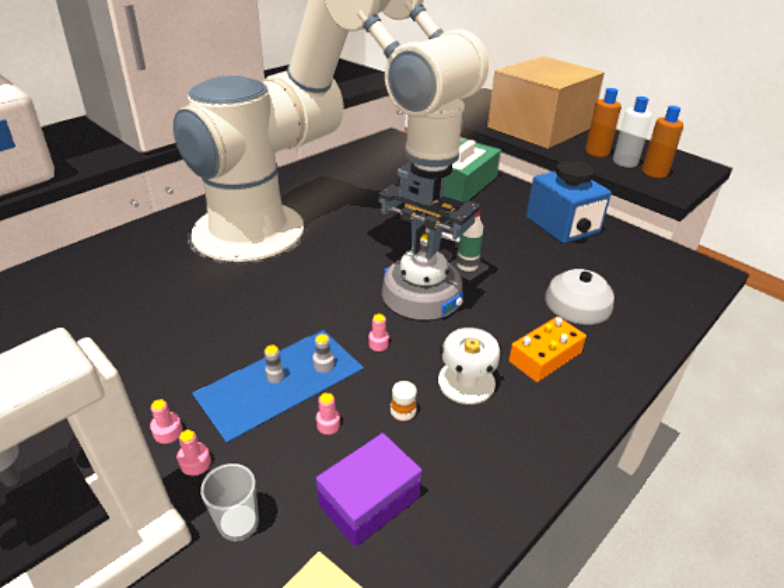

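The picture shows the socket on the centrifuge nut at (425,250). The two other sockets are upright on the mat at (273,363) and (322,352), and nothing else has moved.

```bash
python3 -c "
from bench import arm
print(arm.job_done(), arm.read_time_s())"
```

```text
the job is handed in; nothing more can be done
the job is handed in; nothing more can be done
```

The job is handed in: I pressed the cleaner cap fully down and let it come up, then seated the 33 mm socket fully home on the 30 mm nut, where it is gripped at 30 N and pressed down with about 10 N; I chose it by measuring skirts and nut in the camera images, so the other two were never tried on the nut and stand untouched on the mat.

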